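# Set the bearing play of a model railway turntable

## Task

Release the turntable's transport lock by turning its steel wing anticlockwise to its stop, so that the wing lies along the bridge. Then screw the round knurled pivot nut in the middle of the bridge down, clockwise, until it bottoms out, back it off a quarter turn, and keep hold of it: finish with the gripper still gripping the nut at that setting, so that a colleague can lock it. Leave the little wagon, the oil bottle and the loose deck panel where they are.

Things in the scene. Friction and masses are not known exactly. Their poses are not given: they have to be found in the camera images.
- turntable: fixed plywood board 480 x 480 x 12 mm, pit wall (outer radius 223, top at 38 mm) and grey steel bridge plate 84 x 408 mm along this body's y, top at 30 mm above the table. Origin: centre of the underside, on the pivot axis. Bridge ends, beyond 142 mm from the centre, carry decking 55 mm high. Nut at the centre; lock 88 mm from it along the bridge (+y or -y side), pin on the other
- nut_grip (a point): mid-height centre of the pivot nut: round knurled brass, 34 mm diameter, 20 mm high, small dark hole in its top, at the bridge's centre on an upright threaded steel shaft 15 mm thick, shaft end 80 mm above the table. When seated this point is 56 mm above the table, the underside 46 mm; the boss below is 26 mm in diameter, so fingers may reach below the nut. z up, x towards the dark hole
- pivot_nut (a joint): turn of the pivot nut, rad: 0 = bottomed out (hard stop), grows as it is backed off, anticlockwise from above; right-hand thread, rises 6 mm per turn. Starts between 1.9 and 3.6, is captive (stop at 5.5) and stays where it is left: friction about 0.06 N m
- nut_carrier: the nut's threaded core together with the nut: origin on the shaft at the nut's underside, 46 mm above the table when seated; it rises and sinks with the nut but does not turn
- wing_grip (a point): centre of the transport lock's wing: upright steel bar 34 mm long, 10 mm thick, 24 mm high on a 10 mm stem; the point is on the turning axis, 54 mm above the table (wing from 42 to 66 mm). x along the wing's length, z up; turns with the wing
- lock_wing (a joint): turn of the wing, rad: 0 = locked, wing square across the bridge; grows anticlockwise from above to 1.571 = released, along the bridge (hard stop). Starts between 0.1 and 0.4, stays where it is left: friction about 0.05 N m; does not rise
- index_pin: fixed plain round steel pin 12 mm in diameter, its top 52 mm above the table, on the bridge, on the other side of the nut from the transport lock; not to be worked. Origin at its foot
- oiler: bystander: loose closed grey plastic oil bottle, 34 mm in diameter, 85 mm high, standing on the pit floor (12 mm above the table) beside the bridge. Origin: centre of its underside
- wagon: bystander: small loose four-wheel model flat wagon, dark with a wooden load deck and low ends, 56 mm long, 46 mm wide, 30 mm high, standing on the rails of one bridge end (rail top 54 mm above the table). Origin: centre of its underside, y along its length
- deck_panel: bystander: loose wooden deck panel with a bit of track, 70 x 62 x 18 mm, lying on the pit floor beside the bridge. Origin: centre of its underside

How it is judged:
By the outcome, as a careful person would: the job done as asked, in the order asked, and still so for the second after the job is handed in, while the arm keeps its last pose, push and grip.
It also fails if it takes over 54 s, if anything falls off the work surface, if the arm or the gripper's body presses on something with over 40 N, if the wrist force passes 120 N, or if a joint passes its speed limit or range.

## Robot

A 6-joint arm with a two-finger parallel gripper is mounted at the origin on the work surface. World frame = base frame: x ahead of the robot, y to its left, z up, the work surface at z = 0. Lengths are in m, angles in rad, forces in N, time in s.
With the tool pointing down it reaches from about 0.275 to 1 m from the base axis. Payload 8.4 kg.
Tool frame: the origin (TCP) lies on the centre line of the jaws, within the pads' length; the fingertips stand 25 mm ahead of it and the grasp point (between the pads) lies 6 mm ahead of it; z points along the fingers, x is the direction in which the jaws open and shut, and the axes are right-handed (so a half turn about z gives the same grasp; the last joint's range is limited). The gripper opens to 85 mm and grips with 20 to 120 N. Pads are 22 mm wide; open, the fingers measure 114 mm over their backs; the gripper's body (76 mm by 85 mm) begins 54 mm behind the grasp point. The pads swing forward as they close: fully open they stand 13 mm farther back than shut.
Start: joints at [-1.194, 0.353, 1.633, -0, 1.155, -0.002], TCP at [0.231, -0.581, 0.256] pointing down, gripper open.
Joint ranges: [-2.63, 2.63], [-0.92, 2.1], [0.06, 2.66], [-1.3, 4.44], [0, 2.69], [-3.02, 3.02]. Speed limits (rad/s): [2.22, 2.22, 2.79, 3.14, 3.14, 3.14].

## Interface

Orientations are given as a rotation vector (axis times angle).
In Python, from bench import arm gives the robot as it stands.
- The arm moves only by the shell command python3 -m handwheel 'ROWS' [FORCE]. ROWS is JSON, one flat list of numbers, 7 for each row, row after row: the shift along the tool's x, y, z in mm, then the turn, a rotation vector about the tool's x, y, z in rad, then the finger opening in mm, from 0 to 85.4. A call has 1 to 10 rows; each row is the pose to reach, as a shift and turn from the pose measured when the call began, along the tool's axes at that moment; what a row does not reach only later rows make up. A row lasts 1/12 s, in which the tool goes at most 41.7 mm and 7.16 degrees, less where a joint would pass 70% of its speed; a pose out of reach is approached as far as the arm can. A call with a gripper value outside its range is refused whole. The fingers move at their own pace and stop on an object; FORCE is the grip in N (left out, the last holds). Time passes only in rows, so rows that repeat a pose let the fingers close. It gives the time, the measured TCP pose, the force and the opening at its end, in the units of the state.
- arm.get_obs(): the state, without advancing time (a new reading comes with each control period).
- arm.capture(name): name is "scene" or "top" or "wrist"; returns a dict with "color" (384x512x3 uint8, red, green, blue), "intrinsics" (3x3 intrinsics, pixels), "R" (3x3) and "t" (3): a world point X has camera coordinates R X + t; the wrist camera has in their place "hand_eye" (4x4, takes a point from camera to tool coordinates, whose origin is the TCP and whose axes are the tool frame's). Camera axes: x right, y down, z forward; pixel columns grow to the right and rows downward; lengths in m; the calibration is good to about 2 mm. A picture is of the moment at which its call begins: read the wrist's pose just before it. There is no depth.
- arm.hand_in(): hands the job in, once; it reports no verdict.
The state is a dict: "t": time; "joints": joint angles; "dq": joint speeds; "effort": joint torques, N m; "tool_pos": TCP position; "eef_rot": TCP orientation; "force": force on the tool from outside, world axes, zero at the start; "wrist_torque": the same for the moment, N m; "finger_gap": finger opening in m.
Only numpy, scipy, OpenCV 4.12 (cv2) and the standard library are available. Lean on these libraries where they do the work, as an engineer would, in place of code of your own. Each camera call takes 0.05 s, during which the arm holds its last target. There are 200 camera calls.

## Working session

There is one attempt and no reset: what is moved stays moved. The work goes in short steps, Python scripts to look and compute and a shell command to move; the robot and the scene stay as the last step left them, time stands still between calls to the robot, and variables do not carry over. Pictures are saved under pics/ and viewed, about 8 in all and at most 12, crops included, and the job is handed in when it is done.

```bash
ls; mkdir -p pics
cat > h.py <<'E'
import numpy as np, cv2
from scipy.spatial.transform import Rotation as Ro
from bench import arm
def shot(n,f):
    o=arm.get_obs(); c=arm.capture(n); cv2.imwrite('pics/'+f,c['color'][:,:,::-1])
    K=np.array(c['intrinsics'])
    if 'hand_eye' in c:
        H=np.array(c['hand_eye']); Rt=Ro.from_rotvec(o['eef_rot']).as_matrix()
        Rw=Rt@H[:3,:3]; p=Rt@H[:3,3]+o['tool_pos']
    else:
        Rw=np.array(c['R']).T; p=-Rw@np.array(c['t'])
    np.savez('pics/'+f+'.npz',K=K,Rw=Rw,p=p); return c['color']
def ray(f,uv):
    d=np.load('pics/'+f+'.npz'); v=d['Rw']@np.linalg.inv(d['K'])@np.array([*uv,1.]); return d['p'],v/np.linalg.norm(v)
def onz(f,uv,z):
    p,v=ray(f,uv); return p+v*(z-p[2])/v[2]
def tri(*fu):
    A=np.zeros((3,3));b=np.zeros(3);R=[ray(*x) for x in fu]
    for p,v in R:
        M=np.eye(3)-np.outer(v,v);A+=M;b+=M@p
    X=np.linalg.solve(A,b); return X,[np.linalg.norm((np.eye(3)-np.outer(v,v))@(X-p)) for p,v in R]
def proj(f,X):
    d=np.load('pics/'+f+'.npz'); q=d['K']@d['Rw'].T@(np.array(X)-d['p']); return q[:2]/q[2]
def st():
    o=arm.get_obs(); print({k:np.round(v,4).tolist() for k,v in o.items() if k!='dq'})
E
python3 - <<'E'
from h import *
st()
a=shot('top','top1.png'); b=shot('scene','sc1.png'); w=shot('wrist','w1.png')
for f in('top1.png','sc1.png','w1.png'):
    d=np.load('pics/'+f+'.npz');print(f,d['p'],d['K'][0,0],d['Rw'].round(2).tolist())
E
```

```text
pics
{'t': 0.0, 'joints': [-1.1944, 0.3536, 1.6342, -0.0, 1.1552, -0.0024], 'effort': [-0.0007, -60.5235, -34.2073, -0.0, 0.0092, 0.0], 'tool_pos': [0.231, -0.5803, 0.2556], 'eef_rot': [-2.5993, 1.763, 0.0018], 'force': [-0.4923, 0.0494, 0.058], 'wrist_torque': [0.1017, 0.03, 0.0138], 'finger_gap': 0.0855}
top1.png [0.53818116 0.00867628 0.72698084] 362.5457672202111 [[-0.0, -1.0, 0.1], [-1.0, 0.01, 0.04], [-0.04, -0.1, -0.99]]
sc1.png [ 1.25204916 -0.15176252  0.65790147] 487.6872830348695 [[0.26, 0.63, -0.73], [0.96, -0.17, 0.2], [-0.0, -0.76, -0.65]]
w1.png [ 0.2956978  -0.55470597  0.37368244] 309.83870180560126 [[0.37, -0.89, -0.26], [-0.93, -0.36, -0.1], [-0.0, 0.27, -0.96]]
```

View pics/top1.png

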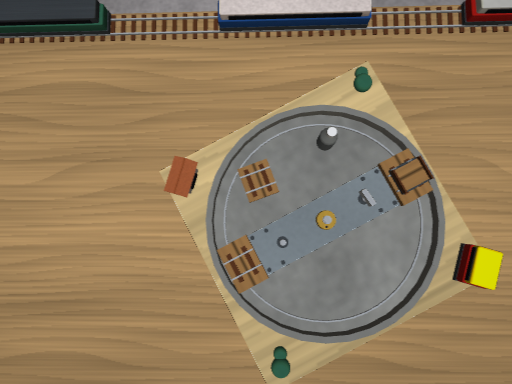

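View pics/sc1.png

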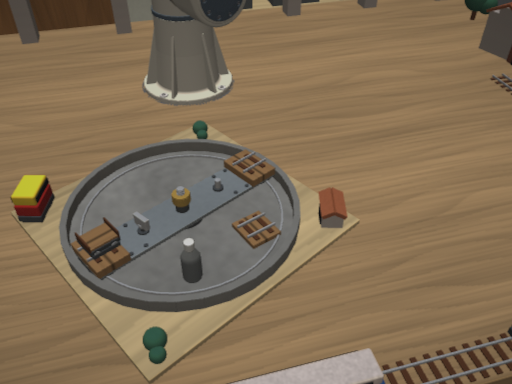

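Top view: nut at (326,220), wing at (368,197), pin at (283,242), wagon on the end at (408,177), bottle at (328,137), panel at (258,181). In the scene view the nut is at (181,198) and the wing at (142,223). Next I'll enlarge crops to get exact pixels.

Run:
```python
from h import *
a=cv2.imread('pics/top1.png')[165:265,260:440]; b=cv2.imread('pics/sc1.png')[170:260,90:240]
a=cv2.resize(a,(720,400),interpolation=cv2.INTER_CUBIC)[:300]; b=cv2.resize(b,(500,300),interpolation=cv2.INTER_CUBIC)
a=cv2.resize(cv2.imread('pics/top1.png')[180:260,265:395],(780,480),interpolation=cv2.INTER_CUBIC)
cv2.imwrite('pics/ca.png',a)
b=cv2.resize(cv2.imread('pics/sc1.png')[170:250,115:245],(780,480),interpolation=cv2.INTER_CUBIC)
cv2.imwrite('pics/cb.png',b)
for f in('top1.png','sc1.png'):
    im=cv2.imread('pics/'+f); h=cv2.cvtColor(im,cv2.COLOR_BGR2HSV)
    m=cv2.inRange(h,(12,130,90),(30,255,255)); x0,y0=((300,200) if f[0]=='t' else (165,180)); mm=np.zeros_like(m); mm[y0:y0+40,x0:x0+45]=m[y0:y0+40,x0:x0+45]
    ys,xs=np.nonzero(mm); print(f,'brass',len(xs),xs.mean(),ys.mean(),xs.min(),xs.max(),ys.min(),ys.max())
```

```text
top1.png brass 194 325.05670103092785 219.41752577319588 317 335 211 228
sc1.png brass 110 180.38181818181818 195.45454545454547 172 189 189 200
```

View pics/ca.png

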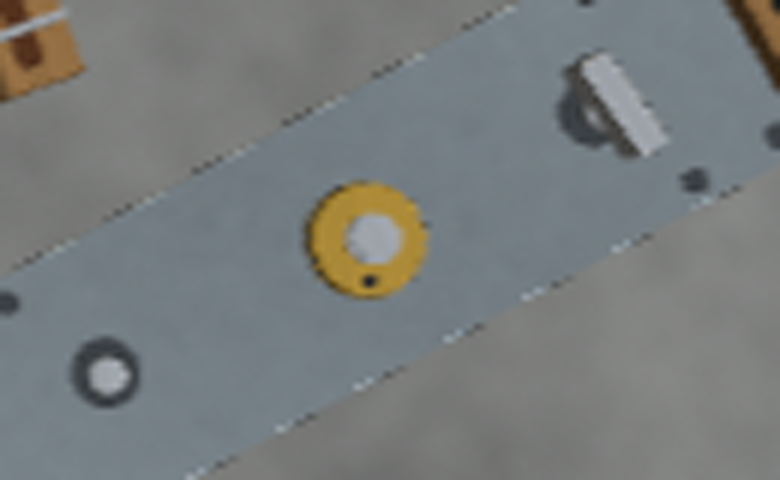

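View pics/cb.png

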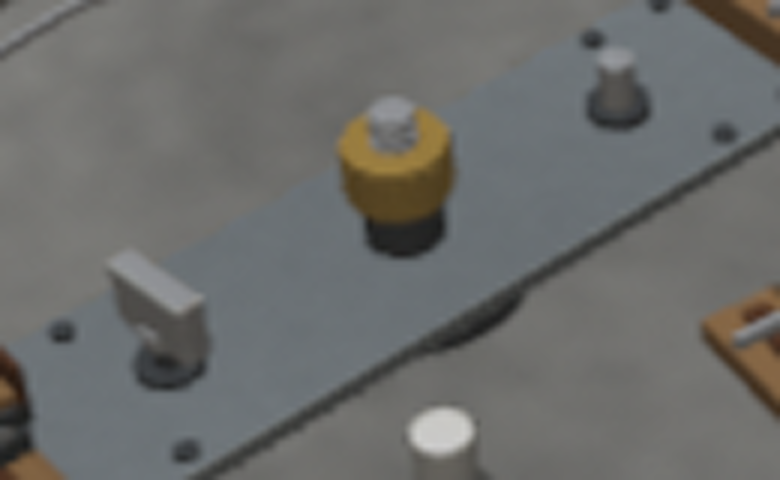

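Crops (6x): the top view has the shaft end at (374,239), nut top at (369,240), hole at (369,281), wing top at (624,104) and pin at (109,376). The scene view has shaft (393,106), nut top (396,140), wing top (157,282) and pin (615,58).

```bash
cat >> h.py <<'E'
def up(x,y,ox,oy,s=6): return ((x+.5)/s-.5+ox,(y+.5)/s-.5+oy)
E
python3 - <<'E'
from h import *
T=lambda x,y:('top1.png',up(x,y,265,180)); S=lambda x,y:('sc1.png',up(x,y,115,170))
P={}
for n,a,b in(('shaft',(374,239),(393,106)),('nuttop',(369,240),(396,140)),('wingtop',(624,104),(157,282)),('wA',(591,60),(118,257)),('wB',(656,148),(197,307)),('pin',(109,376),(615,58))):
    X,e=tri(T(*a),S(*b)); P[n]=X; print(n,X.round(4),np.round(e,4))
d=P['wingtop']-P['pin']; th=np.arctan2(d[1],d[0]); print('bridge len',np.hypot(*d[:2]),'dir',th, 'mid',(P['wingtop']+P['pin'])[:2]/2)
z=.066
A,B=onz(*T(591,60),z),onz(*T(656,148),z); w=np.arctan2(*(B-A)[1::-1]); print('wing len',np.hypot(*(B-A)[:2]),'dir',w,'centre top',(A+B)/2,'scene',onz(*S(157,282),z))
print('wing rel across',(w-(th+np.pi/2)+np.pi/2)%np.pi-np.pi/2)
a=onz(*T(369,240),.074);print('nut@74',a,onz(*S(396,140),.074))
for r in((0,180),): print('wagon',onz('top1.png',(408,177),.08),'bottle',onz('top1.png',(332,132),.097))
X=Ro.from_rotvec(arm.get_obs()['eef_rot']).as_matrix();print(X.round(3).tolist())
E
```

```text
shaft [ 0.5521 -0.1005  0.0819] [0. 0.]
nuttop [ 0.5521 -0.1012  0.0683] [0.0002 0.0002]
wingtop [ 0.5929 -0.179   0.0646] [0.0003 0.0003]
wA [ 0.603  -0.1768  0.0815] [0.0112 0.0112]
wB [ 0.5831 -0.1806  0.0485] [0.0124 0.0124]
pin [ 0.5111 -0.0238  0.0524] [0.0001 0.0001]
bridge len 0.17541842281348435 dir -1.0852009656481203 mid [ 0.55199444 -0.10139723]
wing len 0.03246756949293628 dir -2.536615755037502 centre top [ 0.59279627 -0.17874944  0.066     ] scene [ 0.59461174 -0.17858162  0.066     ]
wing rel across 0.11938153740551449
nut@74 [ 0.55193683 -0.1003852   0.074     ] [ 0.55887388 -0.10147523  0.074     ]
wagon [ 0.62665344 -0.24516577  0.08      ] bottle [ 0.70521302 -0.11031048  0.097     ]
[[0.37, -0.929, -0.0], [-0.929, -0.37, 0.001], [-0.001, 0.0, -1.0]]
```

```bash
python3 -m handwheel '[-120,-242,0,0,0,-0.11,40, -239,-485,30,0,0,-0.226,40, -239,-485,60,0,0,-0.226,40, -239,-485,86,0,0,-0.226,40, -239,-485,86,0,0,-0.226,40, -239,-485,86,0,0,-0.226,40, -239,-485,86,0,0,-0.226,40, -239,-485,86,0,0,-0.226,40, -239,-485,86,0,0,-0.226,40, -239,-485,86,0,0,-0.226,40]' 60
python3 - <<'E'
from h import *
st();R=Ro.from_rotvec(arm.get_obs()['eef_rot']).as_matrix();o=arm.get_obs()
print('tool shift mm',(R.T@(np.array([.593,-.179,.17])-o['tool_pos'])*1000).round(1),'yaw',np.arctan2(R[1,0],R[0,0]))
E
```

```text
t: 0.98
tool_pos: [0.5073, -0.2734, 0.194]
eef_rot: [-2.782, 1.459, 0.001]
force: [0.9, -0.0, 0.0]
finger_gap: 0.04
{'t': 0.9833, 'joints': [-0.4973, 0.3459, 1.7968, 0.0008, 0.9998, 0.4683], 'effort': [-5.5722, -59.6934, -28.4794, 0.1066, 0.43, -1.3576], 'tool_pos': [0.5073, -0.2734, 0.194], 'eef_rot': [-2.7816, 1.4588, 0.0014], 'force': [0.9294, -0.0333, 0.0104], 'wrist_torque': [0.0137, 0.0092, -0.0519], 'finger_gap': 0.04}
tool shift mm [ -28.9 -124.2   24.1] yaw -0.966007876691011
```

```bash
python3 -m handwheel '[-29,-124,24,0,0,0,40, -29,-124,24,0,0,0,40, -29,-124,24,0,0,0,40, -29,-124,24,0,0,0,40, -29,-124,24,0,0,0,40, -29,-124,24,0,0,0,40]'
python3 - <<'E'
from h import *
st();im=shot('wrist','w2.png')[:,:,::-1]
for n,p in(('wing',(.593,-.179,.066)),('nut',(.552,-.101,.068)),('pin',(.511,-.024,.052))): print(n,proj('w2.png',p))
E
```

```text
t: 1.48
tool_pos: [0.5924, -0.1789, 0.1697]
eef_rot: [-2.783, 1.457, 0.003]
force: [-0.3, 0.1, -0.1]
finger_gap: 0.04
{'t': 1.4833, 'joints': [-0.2959, 0.4354, 1.7204, 0.0004, 0.9877, 0.6684], 'effort': [2.0149, -61.5243, -30.7698, 0.1626, -0.0804, 0.0894], 'tool_pos': [0.5924, -0.1789, 0.1697], 'eef_rot': [-2.7832, 1.4571, 0.003], 'force': [-0.2634, 0.1029, -0.1216], 'wrist_torque': [0.0182, 0.0476, -0.0138], 'finger_gap': 0.04}
wing [251.86927362 197.08647267]
nut [132.77534598 183.7136503 ]
pin [ 27.37528244 165.53814708]
```

View pics/w2.png

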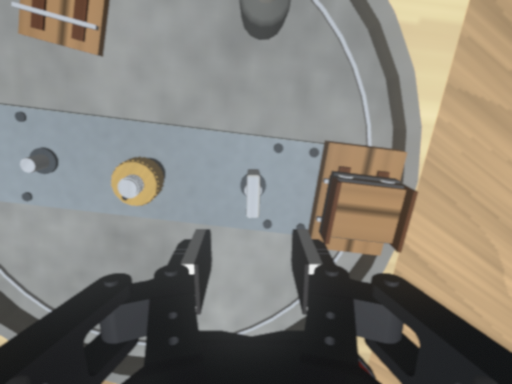

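The wrist view shows the wing top at (253,197), predicted (252,197), lined up with the jaws. The nut top is near (135,183), predicted (133,184). The wagon's near edge is at x≈325, so I'll descend with the jaws narrowed.

```bash
python3 -m handwheel '[1,0,0,0,0,0,26, 1,0,30,0,0,0,26, 1,0,60,0,0,0,26, 1,0,85,0,0,0,26, 1,0,100,0,0,0,26, 1,0,106,0,0,0,26, 1,0,106,0,0,0,26, 1,0,106,0,0,0,26]'
python3 -m handwheel '[0,0,0,0,0,0,5, 0,0,0,0,0,0,5, 0,0,0,0,0,0,5, 0,0,0,0,0,0,5, 0,0,0,0,0,0,5, 0,0,0,0,0,0,5]' 50
python3 -c "
from h import *
st()"
```

```text
t: 2.2
tool_pos: [0.5925, -0.1814, 0.0647]
eef_rot: [-2.781, 1.461, 0.001]
force: [0.1, 0.4, 0.7]
finger_gap: 0.0259
t: 2.7
tool_pos: [0.592, -0.1807, 0.0663]
eef_rot: [-2.78, 1.461, 0.003]
force: [-4.6, 4.9, 5.4]
finger_gap: 0.0091
{'t': 2.7, 'joints': [-0.2992, 0.5717, 1.7743, 0.0015, 0.7973, 0.6671], 'effort': [-2.3425, -63.6101, -27.3117, -0.8827, -1.9488, -0.026], 'tool_pos': [0.592, -0.1807, 0.0663], 'eef_rot': [-2.7805, 1.4607, 0.0029], 'force': [-4.5738, 4.9424, 5.4353], 'wrist_torque': [0.8097, 0.7233, -0.0359], 'finger_gap': 0.0091}
```

```bash
python3 -m handwheel '[-1,0,0,0,0,-0.1,5, -1,0,0,0,0,-0.2,5, -1,0,0,0,0,-0.3,5, -1,-0.5,0,0,0,-0.4,5, -1,-0.7,0,0,0,-0.5,5, -1,-1,0,0,0,-0.6,5, -1,-1,0,0,0,-0.7,5, -1,-1.5,0,0,0,-0.8,5, -0.5,-1.5,0,0,0,-0.9,5, -0.5,-1.5,0,0,0,-1,5]'
cat > s.py <<'E'
from h import *
o=arm.get_obs();R=Ro.from_rotvec(o['eef_rot']).as_matrix()
print('t',round(o['t'],2),'pos',np.round(o['tool_pos'],4),'yaw',np.arctan2(R[1,0],R[0,0]).round(4),'F',np.round(o['force'],1),'T',np.round(o['wrist_torque'],3),'gap',np.round(o['finger_gap'],4),'j6',np.round(o['joints'][5],3),'zaxis',R[:,2].round(3), 'Ftool',(R.T@o['force']).round(1))
E
python3 s.py
```

```text
t: 3.53
tool_pos: [0.5936, -0.1812, 0.0666]
eef_rot: [3.14, 0.059, 0.001]
force: [3.2, -9.3, -15.5]
finger_gap: 0.0089
t 3.53 pos [ 0.5936 -0.1812  0.0666] yaw 0.0378 F [  3.2  -9.3 -15.5] T [-1.574 -0.53  -0.09 ] gap 0.0089 j6 -0.335 zaxis [ 0.001 -0.001 -1.   ] Ftool [ 2.9  9.4 15.5]
```

```bash
python3 -m handwheel '[0,0.5,1,0,0,-0.1,5, 0,0.5,1,0,0,-0.2,5, 0,0.5,1,0,0,-0.3,5, 0,0.5,1,0,0,-0.38,5, 0,0.5,1,0,0,-0.44,5, 0,0.5,1,0,0,-0.44,5]';python3 s.py
```

```text
t: 4.03
tool_pos: [0.5943, -0.1813, 0.0665]
eef_rot: [3.05, 0.749, 0.004]
force: [3.3, 4.2, -5.5]
finger_gap: 0.009
t 4.03 pos [ 0.5943 -0.1813  0.0665] yaw 0.4814 F [ 3.3  4.2 -5.5] T [ 0.647 -0.38   0.074] gap 0.009 j6 -0.78 zaxis [ 0.003 -0.001 -1.   ] Ftool [ 4.9 -2.2  5.5]
```

Yaw torque is still only at friction level, so the stop isn't reached yet. I'll push gently past it.

```bash
python3 -m handwheel '[0,0,0,0,0,-0.03,5, 0,0,0,0,0,-0.03,5]';python3 s.py; python3 -m handwheel '[0,0,0,0,0,-0.05,5, 0,0,0,0,0,-0.05,5, 0,0,0,0,0,-0.05,5]';python3 s.py
```

```text
t: 4.2
tool_pos: [0.5944, -0.1812, 0.0666]
eef_rot: [3.038, 0.795, 0.005]
force: [2.5, 0.4, -12.6]
finger_gap: 0.0087
t 4.2 pos [ 0.5944 -0.1812  0.0666] yaw 0.5118 F [  2.5   0.4 -12.6] T [-0.008 -0.386 -0.581] gap 0.0087 j6 -0.811 zaxis [ 0.003 -0.    -1.   ] Ftool [ 2.3  0.8 12.6]
t: 4.45
tool_pos: [0.5944, -0.1812, 0.0666]
eef_rot: [3.019, 0.865, 0.005]
force: [2.8, 1.0, -11.5]
finger_gap: 0.0088
t 4.45 pos [ 0.5944 -0.1812  0.0666] yaw 0.5582 F [  2.8   1.  -11.5] T [-0.067 -0.361 -1.31 ] gap 0.0088 j6 -0.858 zaxis [ 0.003  0.    -1.   ] Ftool [ 2.8  0.6 11.5]
```

The stop is reached: torque is -1.3 N m, with contact near yaw 0.48. I'll ease off while keeping a slight push on the stop, then open and lift.

```bash
python3 -m handwheel '[0,0,0,0,0,0.06,5, 0,0,0,0,0,0.06,5, 0,0,0,0,0,0.06,28, 0,0,0,0,0,0.06,28, 0,0,0,0,0,0.06,28, 0,0,0,0,0,0.06,28, 0,0,-30,0,0,0.06,28, 0,0,-70,0,0,0.06,28, 0,0,-90,0,0,0.06,28, 0,0,-90,0,0,0.06,28]';python3 s.py
python3 - <<'E'
from h import *
shot('top','top3.png')
shot('wrist','w3.png')
t=cv2.resize(cv2.imread('pics/top3.png')[180:250,300:400],(500,350),interpolation=cv2.INTER_CUBIC)
w=cv2.imread('pics/w3.png');w=cv2.resize(w,(512,384))
c=np.zeros((590,800,3),np.uint8);c[:350,:500]=t;c[350:,500:]=0
c2=np.zeros((384,512,3),np.uint8);cv2.imwrite('pics/c3.png',w)
print([proj('w3.png',p) for p in((.593,-.179,.066),(.552,-.101,.068))])
E
```

```text
t: 5.28
tool_pos: [0.5971, -0.1821, 0.1623]
eef_rot: [3.039, 0.774, 0.017]
force: [0.4, -0.1, 0.6]
finger_gap: 0.0278
t 5.28 pos [ 0.5971 -0.1821  0.1623] yaw 0.4989 F [ 0.4 -0.1  0.6] T [ 0.022 -0.057  0.008] gap 0.0278 j6 -0.799 zaxis [ 0.012 -0.002 -1.   ] Ftool [ 0.3  0.3 -0.6]
[array([248.14214491, 196.00483847]), array([250.00349333,  63.39233952])]
```

View pics/w3.png

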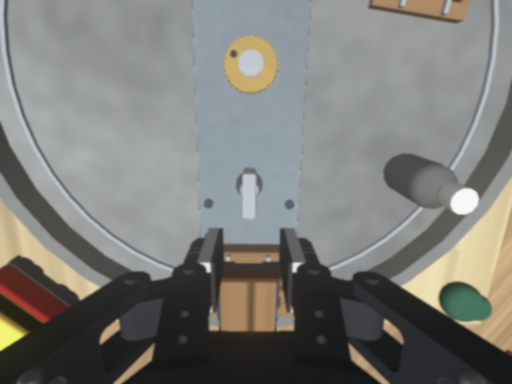

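The wing now lies along the bridge, at x 244–255, y 174–218, parallel to its edges. The nut top is at (251,65), predicted (250,63), with the hole at (234,54). Next I'll refine the nut position from the two wrist views.

Run:
```python
from h import *
U={}
for f,(x,y) in(('w2.png',(136,182)),('w3.png',(251,65))):
    im=cv2.imread('pics/'+f);h=cv2.cvtColor(im,cv2.COLOR_BGR2HSV)
    m=cv2.inRange(h,(15,110,175),(32,255,255));mm=m*0;mm[max(0,y-35):y+35,x-35:x+35]=255;m&=mm
    c=np.vstack(cv2.findContours(m,cv2.RETR_EXTERNAL,cv2.CHAIN_APPROX_NONE)[0]);e=cv2.fitEllipse(cv2.convexHull(c));U[f]=e[0];print(f,e)
print(tri(*U.items()))
print(tri(('w2.png',(130.5,187)),('w3.png',(250.5,63.5))),'shaft')
for f in U: print(onz(f,U[f],.068))
o=arm.get_obs();R=Ro.from_rotvec(o['eef_rot']).as_matrix()
print((R.T@(np.array([.552,-.101,.13])-o['tool_pos'])*1000).round(1))
```

```text
w2.png ((134.03564453125, 182.9656524658203), (39.407169342041016, 45.277076721191406), 128.36521911621094)
w3.png ((250.3585205078125, 64.01232147216797), (50.52861785888672, 54.661563873291016), 178.32376098632812)
(array([ 0.55227791, -0.1011189 ,  0.06627046]), [np.float64(6.793598912419377e-05), np.float64(6.793598912421487e-05)])
(array([ 0.55262342, -0.10196652,  0.07613871]), [np.float64(0.0003003753222031965), np.float64(0.0003003753222032681)]) shaft
[ 0.55302893 -0.10148462  0.068     ]
[ 0.55237037 -0.10121209  0.068     ]
[  0.9 -91.1  27.5]
```

```bash
python3 -m handwheel '[0,-30,0,0,0,-0.12,56, 1,-60,5,0,0,-0.24,56, 1,-91,15,0,0,-0.36,56, 1,-91,27,0,0,-0.48,56, 1,-91,27,0,0,-0.6,56, 1,-91,27,0,0,-0.72,56, 1,-91,27,0,0,-0.84,56, 1,-91,27,0,0,-0.96,56, 1,-91,27,0,0,-1.08,56, 1,-91,27,0,0,-1.2,56]'
python3 s.py
python3 - <<'E'
from h import *
o=arm.get_obs();R=Ro.from_rotvec(o['eef_rot']).as_matrix()
y=np.arctan2(R[1,0],R[0,0]); c,s=np.cos(y),np.sin(y)
D=np.array([[c,s,0],[s,-c,0],[0,0,-1.]])
print((R.T@(np.array([.5522,-.1012,.0645])-o['tool_pos'])*1000).round(1), Ro.from_matrix(R.T@D).as_rotvec().round(4))
E
```

```text
t: 6.22
tool_pos: [0.551, -0.1008, 0.129]
eef_rot: [2.066, 2.364, 0.003]
force: [0.6, -0.5, 0.4]
finger_gap: 0.0558
t 6.22 pos [ 0.551  -0.1008  0.129 ] yaw 1.7051 F [ 0.6 -0.5  0.4] T [-0.055  0.043  0.045] gap 0.0558 j6 -1.889 zaxis [ 0.003 -0.    -1.   ] Ftool [-0.6  0.6 -0.4]
[-0.5  0.9 64.5] [0.003  0.0006 0.    ]
```

```bash
python3 -m handwheel '[-0.5,1,15,0,0,0,56, -0.5,1,35,0,0,0,56, -0.5,1,52,0,0,0,56, -0.5,1,61,0,0,0,56, -0.5,1,64,0,0,0,56, -0.5,1,64,0,0,0,56]'
python3 s.py
python3 -m handwheel '[0,0,0,0,0,0,28, 0,0,0,0,0,0,28, 0,0,0,0,0,0,28, 0,0,0,0,0,0,28, 0,0,0,0,0,0,28, 0,0,0,0,0,0,28, 0,0,0,0,0,0,28]' 60
python3 s.py
```

```text
t: 6.72
tool_pos: [0.5513, -0.101, 0.0637]
eef_rot: [2.067, 2.365, 0.001]
force: [-0.1, 0.5, -0.3]
finger_gap: 0.0559
t 6.72 pos [ 0.5513 -0.101   0.0637] yaw 1.7051 F [-0.1  0.5 -0.3] T [-0.027  0.022  0.026] gap 0.0559 j6 -1.89 zaxis [ 0.  0. -1.] Ftool [ 0.5 -0.   0.3]
t: 7.3
tool_pos: [0.5517, -0.1016, 0.0645]
eef_rot: [2.066, 2.365, 0.001]
force: [-1.6, -5.1, 4.2]
finger_gap: 0.0324
t 7.3 pos [ 0.5517 -0.1016  0.0645] yaw 1.7054 F [-1.6 -5.1  4.2] T [-0.772  0.255 -0.102] gap 0.0324 j6 -1.89 zaxis [ 0.001 -0.001 -1.   ] Ftool [-4.8 -2.3 -4.2]
```

```bash
python3 -m handwheel '[0,0,0.1,0,0,0.1,28, 0,0,0.2,0,0,0.2,28, 0,0,0.3,0,0,0.3,28, 0,0,0.4,0,0,0.4,28, 0,0,0.5,0,0,0.5,28, 0,0,0.6,0,0,0.6,28, 0,0,0.7,0,0,0.7,28, 0,0,0.8,0,0,0.8,28, 0,0,0.9,0,0,0.9,28, 0,0,1,0,0,1,28]'
python3 s.py
```

```text
t: 8.13
tool_pos: [0.552, -0.101, 0.0638]
eef_rot: [2.95, 1.077, 0.003]
force: [1.4, 2.9, -3.4]
finger_gap: 0.0323
t 8.13 pos [ 0.552  -0.101   0.0638] yaw 0.7002 F [ 1.4  2.9 -3.4] T [ 0.453 -0.17   0.025] gap 0.0323 j6 -0.885 zaxis [ 0.002  0.    -1.   ] Ftool [ 2.9 -1.3  3.5]
```

```bash
python3 -m handwheel '[0,0,0.1,0,0,0.1,28, 0,0,0.2,0,0,0.2,28, 0,0,0.3,0,0,0.3,28, 0,0,0.4,0,0,0.4,28, 0,0,0.5,0,0,0.5,28, 0,0,0.6,0,0,0.6,28, 0,0,0.7,0,0,0.7,28, 0,0,0.7,0,0,0.7,28]'
python3 s.py
python3 -m handwheel '[0,0,0.1,0,0,0.08,28, 0,0,0.1,0,0,0.12,28, 0,0,0.1,0,0,0.12,28]'
python3 s.py
```

```text
t: 8.8
tool_pos: [0.5525, -0.1008, 0.0631]
eef_rot: [-3.141, 0.007, -0.005]
force: [2.2, 0.6, -6.0]
finger_gap: 0.0323
t 8.8 pos [ 0.5525 -0.1008  0.0631] yaw -0.0045 F [ 2.2  0.6 -6. ] T [ 0.041 -0.434 -0.137] gap 0.0323 j6 -0.18 zaxis [ 0.003  0.    -1.   ] Ftool [ 2.2 -0.6  6. ]
t: 9.05
tool_pos: [0.5526, -0.1008, 0.063]
eef_rot: [-3.135, 0.193, -0.006]
force: [2.2, -0.8, -6.3]
finger_gap: 0.0323
t 9.05 pos [ 0.5526 -0.1008  0.063 ] yaw -0.123 F [ 2.2 -0.8 -6.3] T [-0.124 -0.226 -0.094] gap 0.0323 j6 -0.062 zaxis [ 0.004  0.    -1.   ] Ftool [2.2 0.5 6.3]
```

```bash
for i in 1 ; do python3 -m handwheel '[0,0,0.1,0,0,0.08,28, 0,0,0.1,0,0,0.15,28, 0,0,0.1,0,0,0.15,28]' >/dev/null; python3 s.py; done
python3 -m handwheel '[0,0,0.1,0,0,0.08,28, 0,0,0.1,0,0,0.15,28, 0,0,0.1,0,0,0.15,28]' >/dev/null; python3 s.py
python3 -m handwheel '[0,0,0.1,0,0,0.06,28, 0,0,0.1,0,0,0.1,28, 0,0,0.1,0,0,0.1,28]' >/dev/null; python3 s.py
```

```text
t 9.3 pos [ 0.5527 -0.1008  0.0629] yaw -0.2725 F [ 1.6 -1.7 -5.9] T [-0.248 -0.3   -0.101] gap 0.0324 j6 0.088 zaxis [ 0.004  0.    -1.   ] Ftool [2.  1.2 5.9]
t 9.55 pos [ 0.5528 -0.1008  0.0628] yaw -0.4208 F [ 2.1 -1.9 -7.8] T [-0.259 -0.316 -0.078] gap 0.0319 j6 0.236 zaxis [ 0.004  0.    -1.   ] Ftool [2.6 0.9 7.8]
t 9.8 pos [ 0.5529 -0.1009  0.0627] yaw -0.5171 F [ 2.9 -1.7 -6.5] T [-0.3   -0.26   0.009] gap 0.0327 j6 0.332 zaxis [ 0.005  0.    -1.   ] Ftool [3.3 0.  6.5]
```

```bash
python3 -m handwheel '[0,0,0.1,0,0,0.06,28, 0,0,0.1,0,0,0.1,28, 0,0,0.1,0,0,0.1,28]' >/dev/null; python3 s.py
python3 -m handwheel '[0,0,0.1,0,0,0.06,28, 0,0,0.1,0,0,0.1,28, 0,0,0.1,0,0,0.1,28]' >/dev/null; python3 s.py
```

```text
t 10.05 pos [ 0.5529 -0.1009  0.0626] yaw -0.6137 F [ 2.7 -1.8 -6.6] T [-0.315 -0.292 -0.074] gap 0.0326 j6 0.429 zaxis [ 0.005  0.    -1.   ] Ftool [ 3.2 -0.1  6.6]
t 10.3 pos [ 0.553  -0.1009  0.0625] yaw -0.7107 F [ 1.9 -2.  -6.6] T [-0.295 -0.331 -0.053] gap 0.032 j6 0.526 zaxis [ 0.005  0.    -1.   ] Ftool [2.7 0.3 6.6]
```

```bash
python3 -m handwheel '[0,0,0.2,0,0,0.06,28, 0,0,0.2,0,0,0.12,28, 0,0,0.2,0,0,0.12,28]' >/dev/null; python3 s.py
python3 -m handwheel '[0,0,0.2,0,0,0.06,28, 0,0,0.2,0,0,0.12,28, 0,0,0.2,0,0,0.12,28]' >/dev/null; python3 s.py
python3 -m handwheel '[0,0,0.2,0,0,0.06,28, 0,0,0.2,0,0,0.12,28, 0,0,0.2,0,0,0.12,28]' >/dev/null; python3 s.py
```

```text
t 10.55 pos [ 0.553  -0.101   0.0623] yaw -0.8287 F [ 2.2 -2.1 -5.8] T [-0.367 -0.261 -0.102] gap 0.0322 j6 0.644 zaxis [ 0.005  0.    -1.   ] Ftool [ 3.  -0.2  5.8]
t 10.8 pos [ 0.5531 -0.1011  0.0622] yaw -0.9452 F [ 2.  -2.2 -5.8] T [-0.372 -0.239  0.524] gap 0.0323 j6 0.761 zaxis [ 0.005 -0.    -1.   ] Ftool [ 2.9 -0.4  5.8]
t 11.05 pos [ 0.5531 -0.1012  0.0622] yaw -1.0613 F [ 0.8 -2.8 -4. ] T [-0.419 -0.068  0.671] gap 0.0323 j6 0.877 zaxis [ 0.005 -0.001 -1.   ] Ftool [2.9 0.7 4. ]
```

Bottomed out: torque jumped to +0.52, then +0.67, with slight slipping at the pads. I'll back off in small steps first to see the wind-up released.

```bash
for k in 1 2 3 ; do :; done; python3 -m handwheel '[0,0,0,0,0,-0.02,28, 0,0,0,0,0,-0.02,28]' >/dev/null; python3 s.py
python3 -m handwheel '[0,0,0,0,0,-0.02,28, 0,0,0,0,0,-0.02,28]' >/dev/null; python3 s.py
python3 -m handwheel '[0,0,0,0,0,-0.02,28, 0,0,0,0,0,-0.02,28]' >/dev/null; python3 s.py
python3 -m handwheel '[0,0,0,0,0,-0.02,28, 0,0,0,0,0,-0.02,28]' >/dev/null; python3 s.py
```

```text
t 11.22 pos [ 0.5531 -0.1012  0.0623] yaw -1.0352 F [ 1.7 -2.6 -4.7] T [-0.397 -0.099  0.354] gap 0.0324 j6 0.851 zaxis [ 0.005 -0.001 -1.   ] Ftool [ 3.1 -0.1  4.7]
t 11.38 pos [ 0.5531 -0.1012  0.0623] yaw -1.012 F [ 1.7 -2.8 -3.7] T [-0.348 -0.138  0.072] gap 0.0322 j6 0.828 zaxis [ 0.005 -0.    -1.   ] Ftool [3.3 0.1 3.7]
t 11.55 pos [ 0.5531 -0.1011  0.0623] yaw -0.9897 F [ 0.6 -1.8 -3.9] T [-0.281 -0.152  0.025] gap 0.032 j6 0.805 zaxis [ 0.005 -0.    -1.   ] Ftool [1.8 0.5 3.9]
t 11.72 pos [ 0.553  -0.1012  0.0623] yaw -0.968 F [ 1.2 -2.2 -3.4] T [-0.299 -0.121 -0.024] gap 0.0323 j6 0.783 zaxis [ 0.005 -0.    -1.   ] Ftool [2.5 0.3 3.4]
```

The nut left its stop at about yaw -1.008, so the target yaw is about 0.567. I'll back off and raise the tool with the thread.

```bash
python3 -m handwheel '[0,0,-0.1,0,0,-0.1,28, 0,0,-0.2,0,0,-0.2,28, 0,0,-0.3,0,0,-0.3,28, 0,0,-0.4,0,0,-0.4,28, 0,0,-0.5,0,0,-0.5,28, 0,0,-0.6,0,0,-0.6,28, 0,0,-0.7,0,0,-0.7,28, 0,0,-0.8,0,0,-0.8,28, 0,0,-0.9,0,0,-0.9,28, 0,0,-1,0,0,-1,28]'>/dev/null; python3 s.py
```

```text
t 12.55 pos [ 0.5525 -0.1008  0.0633] yaw 0.037 F [-0.9 -1.2 -2.7] T [-0.122  0.151 -0.144] gap 0.0324 j6 -0.222 zaxis [ 0.004  0.    -1.   ] Ftool [-1.   1.2  2.7]
```

```bash
python3 -m handwheel '[0,0,-0.1,0,0,-0.1,28, 0,0,-0.2,0,0,-0.2,28, 0,0,-0.3,0,0,-0.3,28, 0,0,-0.4,0,0,-0.4,28, 0,0,-0.5,0,0,-0.48,28, 0,0,-0.5,0,0,-0.53,28, 0,0,-0.5,0,0,-0.53,28, 0,0,-0.5,0,0,-0.53,28]'>/dev/null; python3 s.py
python3 - <<'E'
from h import *
shot('wrist','w4.png');shot('scene','sc4.png');shot('top','top4.png')
w=cv2.resize(cv2.imread('pics/w4.png'),(400,300));s=cv2.imread('pics/sc4.png')
c=np.zeros((600,800,3),np.uint8);c[:300,:400]=w;c[:300,400:]=cv2.resize(cv2.imread('pics/top4.png'),(400,300));c[300:,:400]=cv2.resize(s,(400,300));c[300:,400:]=cv2.resize(s[150:280,90:263],(400,300),interpolation=cv2.INTER_CUBIC)
cv2.imwrite('pics/c4.png',c)
E
```

```text
t 13.22 pos [ 0.5521 -0.1009  0.0637] yaw 0.5656 F [-1.  -2.5 -2. ] T [-0.475  0.214  0.021] gap 0.0323 j6 -0.751 zaxis [ 0.003  0.    -1.   ] Ftool [-2.2  1.6  2. ]
```

View pics/c4.png

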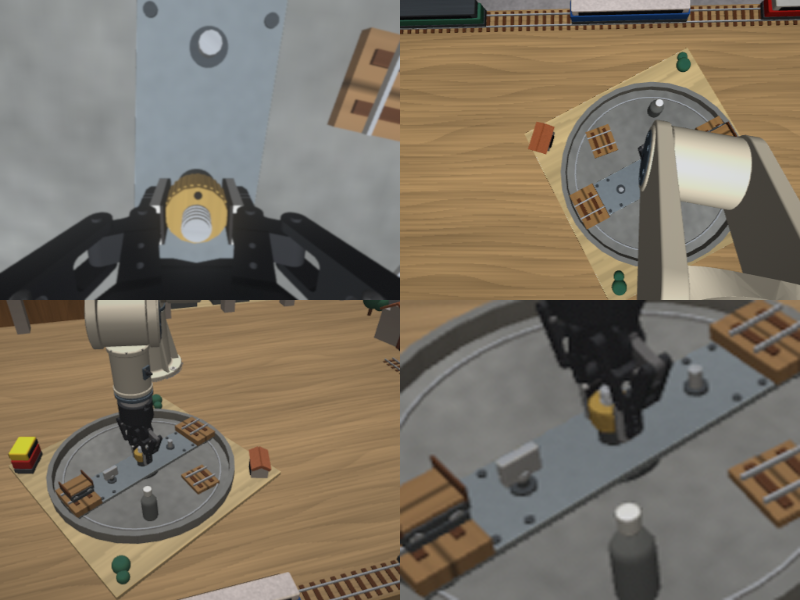

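The composite shows the jaws on the nut, its hole at (198,196) of the wrist panel. The wing lies along the bridge, and wagon, bottle and panel look unmoved. Handing in.

```bash
python3 -c "
from h import *
arm.hand_in()"; python3 s.py
```

```text
the job is handed in; nothing more can be done
the job is handed in; nothing more can be done
```

The job is done and handed in at about 13.4 s of the 54 s allowed, with the gripper still holding the nut (60 N commanded, finger gap 32.3 mm).

- **Transport lock:** I gripped the wing and turned it anticlockwise until the wrist torque showed the stop (about 1.3 N m). The contact yaw of about 0.48 matches the bridge direction of 0.486. Pictures afterwards show the wing lying along the bridge.
- **Pivot nut:** I screwed it clockwise about 2.7 rad in one grip until it bottomed out. The torque rose to 0.67 N m, with some slipping of the pads against the stop. As I backed off, the torque let go at a yaw of about -1.008, and the arm finished at 0.566. That is a back-off of about 1.57 rad, uncertain by roughly 0.02 rad.
- **Bystanders:** In the last pictures the wagon, bottle and panel look unmoved, judged by eye. The arm hides the wagon's end in the top view, so there I relied on the scene view.
- **Disagreements:**
  - The torque readings drifted by about 0.1 N m, so the nut's small friction could not be seen clearly.
  - Nut-top height read 68.3 mm from the fixed cameras and 66.3 mm from the wrist views. The turn to the stop suggests about 68.5 mm, so I trust the first.
  - The reading I attempted after handing in was refused, so the final one-second hold is not measured.

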